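# Seat a try square in the corner of a tile mould and hold it there

### The arm

A 6-joint arm with a two-finger parallel gripper is mounted at the origin on the work surface. World frame = base frame: x ahead of the robot, y to its left, z up, the work surface at z = 0. Lengths are in mm, angles in rad, forces in N, time in s.
With the tool pointing down it reaches from about 375 to 825 mm from the base axis. Payload 5.5 kg.
Tool frame: the origin (TCP) lies at the very end of the fingers, on their centre line; the grasp point (between the pads) lies 19 mm behind it (env.tcp_to_grasp is the distance from the TCP to the grasp point, in mm); z points along the fingers, y is the line along which they close (so a half turn about z gives the same grasp; the last joint's range is limited). The gripper opens to 85 mm and grips with 20 to 120 N. Pads are 22 mm wide; open, the fingers measure 114 mm over their backs; the gripper's body (76 mm by 85 mm) begins 54 mm behind the grasp point. The pads swing forward as they close: fully open they stand 13 mm farther back than shut.
Start: joints at [-1.115, 0.314, -0.047, 1.21, 0, 1.571], TCP at [264.105, -538.743, 231.299] pointing down, gripper open.
Joint ranges: [-2.67, 2.67], [-0.69, 1.73], [-1.03, 1.25], [-2.08, 2.16], [-1.42, 1.45], [-3.14, 3.14]. Speed limits (rad/s): [2.39, 2.39, 3.01, 3.14, 3.14, 3.14].

### API

Orientations are given as a rotation vector (axis times angle).
In Python, from bench import env gives the robot as it stands.
- The arm moves only by the tool play_rows, never from a script. Its arguments are lists of equal length, an entry for each row: "hand": the opening, from 0 (shut) to 1 (fully open); "dp": the shift along the tool's x, y, z as a fraction of full scale, a list of three; "rotation": the turn, a rotation vector about the tool's x, y, z as a fraction of full scale, a list of three. In form: {"hand": [hand, ...], "dp": [[tx, ty, tz], ...], "rotation": [[ax, ay, az], ...]}. A call has exactly 10 rows; each row is the pose to reach, as a shift and turn from the pose commanded when the call began, along the tool's axes at that moment, turning the shorter way round; what a row does not reach only later rows make up. Full scale, the value 1, is 0.1 m for a shift and 2 pi rad for a turn. A row lasts 1/12 s, in which the tool goes at most 41.7 mm and 7.16 degrees, less where a joint would pass 70% of its speed; a pose out of reach is approached as far as the arm can. A call with a number of a shift or a turn outside -1 to 1 is refused whole. A call with a gripper value outside its range is refused whole. The fingers move at their own pace and stop on an object; "newtons" is the grip in N (left out, the last holds). Time passes only in rows, so rows that repeat a pose let the fingers close, or fill a call up. It gives the time, the measured TCP pose, the force, the opening and the grip force at its end, in the units of the state.
- env.get_obs(): the state, without advancing time (a new reading comes with each control period).
- env.grab_frame(name): name is "side" or "top" or "wrist"; returns a dict with "image" (420x560x3 uint8, blue, green, red), "depth" (420x560 float32, mm along the optical axis (not along the pixel's ray), 0 where there is no reading), "K" (3x3 intrinsics, pixels), "R" (3x3) and "t" (3): a world point X has camera coordinates R X + t; the wrist camera has in their place "mount" (4x4, takes a point from camera to tool coordinates, whose origin is the TCP and whose axes are the flange's). Camera axes: x right, y down, z forward; pixel columns grow to the right and rows downward; lengths in mm; the calibration is good to about 2 mm. A picture is of the moment at which its call begins: read the wrist's pose just before it.
- env.job_done(): hands the job in; it is judged then, once.
The state is a dict: "time_s": time; "qpos": joint angles; "qd": joint speeds; "joint_torque": joint torques, N m; "tcp_pos": TCP position; "tool_rot": TCP orientation; "ft_force": force on the tool from outside, world axes, zero at the start; "wrist_torque": the same for the moment, N m; "finger_gap": opening from 0.0 (shut) to 1.0 (fully open); "finger_force": force on a finger pad.
Only numpy, scipy, OpenCV 4.12 (cv2) and the standard library are available. Lean on these libraries where they do the work, as an engineer would, in place of code of your own. Each camera call takes 0.05 s, during which the arm holds its last target. There are 200 camera calls.

### The job

The tile mould is about to be clamped, and its corner between the blue bar and the green bar must be kept square. Pick up the aluminium square by its yellow grip, lift it over into the mould so that it lies flat on the mould floor, and press it firmly but without ramming into that corner until one leg lies flush along the blue bar and the other flush along the green bar. Finish while still gripping it and pressing it against both bars, and leave the jars, brush, trowel, pot and the magnet in the mould where they are.

Things in the scene. Friction and masses are not known exactly. Their poses are not given: they have to be found in the camera images.
- mould: Fixed, rigid, oiled (slippery) steel tile mould: base plate 270 x 270 x 12 mm, its top the floor, with four bars 18 mm wide, 22 mm high above the floor, round a 200 x 200 mm inside. Origin at the centre of the plate's underside, on the bench. Blue bar on the +x side (inner face x = +100 mm), green bar on the +y side (inner face y = +100 mm), bare steel on the other two.
- blue_bar: The blue painted bar of the mould, 18 x 236 x 22 mm. Origin at the centre of its underside, on the mould floor; same axes as the mould; its inner face looks to -x.
- green_bar: The green painted bar of the mould, 200 x 18 x 22 mm. Origin at the centre of its underside, on the mould floor; same axes as the mould; its inner face looks to -y.
- mould_corner (a point): The inside corner where the blue and green bars meet, at floor height: at (+100, +100, +12) mm in the mould's frame; same axes as the mould.
- square: Loose flat L of aluminium, 0.27-0.45 kg: two legs 130 long, 24 wide, 18 mm thick, a low diagonal brace with the grip on it. Origin on the underside, under the grip's centre, near the centre of mass; z up. One leg runs along y, outer face at x = +46 mm (goes to the blue bar); the other along x, outer face at y = +46 mm (to the green bar). Seated, its axes are parallel to the mould's.
- square_corner (a point): Where the square's outer faces would meet, on its underside: (+46, +46, 0) mm in the square's frame (the material is cut back 10 mm there for clearance). The legs run from here towards -x and -y. Same axes as the square.
- square_grip (a point): Point to grasp, mid-width and mid-length in the square's upright yellow grip, 42 mm above the underside; same axes as the square. The grip is 16 mm thick, 50 mm long, flat-sided from 10 to 66 mm above the underside. Its length runs along the square's (1, -1) diagonal, so it is pinched along the (1, 1) diagonal, at 45 degrees to the x axis.
- magnet: Red disc magnet, 32 mm across, 12 mm high, lying loose on the mould floor near the corner opposite the blue-green one; origin at the centre of its underside. Leave it alone.
- jar_amber: Pigment jar with a black cap, 60 mm across, 85 mm high, standing behind; origin under its centre. Leave it alone.
- jar_blue: Pigment jar with a white cap, 60 mm across, 85 mm high, standing behind; origin under its centre. Leave it alone.
- jar_red: Pigment jar with a steel cap, 60 mm across, 85 mm high, standing behind; origin under its centre. Leave it alone.
- brush: Flat brush with a wooden handle, about 0.2 m long, lying on the bench on the robot's side of the square. Leave it alone.
- trowel: Steel spatula-shaped trowel with a wooden handle, about 0.25 m long, lying on the bench left of the mould. Leave it alone.
- pot: Open grey pot, 100 mm across, 70 mm high, to the right of the square; origin under its centre. Leave it alone.
Mind the look-alikes: they are no part of the job. Several things have the shape of the square; the one meant has the colours described above.

How it is judged:
By the outcome, as a careful person would: the job done as asked, in the order asked, and still so for the second after the job is handed in, while the arm keeps its last pose, push and grip.
It also fails if it takes over 56 s, if anything falls off the work surface, if the arm or the gripper's body presses on something with over 40 N, if the wrist force passes 120 N, or if a joint passes its speed limit or range.

## Working session

There is one attempt and no reset: what is moved stays moved. The work goes in short steps, Python scripts to look and compute and a tool call to move; the robot and the scene stay as the last step left them, time stands still between calls to the robot, and variables do not carry over. Pictures are saved under pics/ and viewed, at most 10 in all, crops included, and the job is handed in when it is done.

Besides the shell and the picture viewer there is one more tool, called after "Call:" as a command line: name --argument value ..., lists and objects as JSON in quotes. play_rows: Moves the arm, as the interface text tells. Shift numbers are shares of 0.1 m and turn numbers shares of 2 pi rad, none past 1 either way. Its arguments: {"type":"object","properties":{"hand":{"type":"array","items":{"type":"number"}},"dp":{"type":"array","items":{"type":"array","items":{"type":"number"}}},"rotation":{"type":"array","items":{"type":"array","items":{"type":"number"}}},"newtons":{"type":"number"}},"required":["hand","dp","rotation"]}

```bash
mkdir -p pics; ls; python3 - <<'E'
from bench import env
import cv2,numpy as np
o=env.get_obs();print({k:np.round(v,3) for k,v in o.items()},env.tcp_to_grasp)
for n in("top","side"):
    f=env.grab_frame(n);cv2.imwrite(f"pics/{n}0.png",f["image"]);np.savez(f"{n}0.npz",**f)
    print(n,f["K"],f["R"],f["t"],(f["depth"]>0).mean())
E
```

```text
pics
{'time_s': np.float64(0.0), 'qpos': array([-1.115,  0.314, -0.048,  1.21 , -0.   ,  1.571]), 'qd': array([ 0.001,  0.001, -0.001, -0.001,  0.001, -0.   ]), 'joint_torque': array([-1.0000e-03, -5.3958e+01,  3.3975e+01,  1.9000e-02,  0.0000e+00,
        0.0000e+00]), 'tcp_pos': array([ 263.859, -538.224,  230.42 ]), 'tool_rot': array([-3.059e+00, -7.090e-01,  1.000e-03]), 'ft_force': array([-0.106,  0.2  , -0.276]), 'wrist_torque': array([ 0.016,  0.01 , -0.025]), 'finger_force': np.float64(0.0), 'finger_gap': np.float64(1.003)} 18.700000000000003
top [[481.76204622   0.         275.60308222]
 [  0.         481.76204622 218.85356725]
 [  0.           0.           1.        ]] [[ 0.02107775 -0.99977171 -0.00350001]
 [-0.99471715 -0.02061914 -0.10056162]
 [ 0.1004665   0.00560113 -0.99492468]] [ -54.90510195  465.41109809 1598.19395056] 0.9959821428571428
side [[423.3333751    0.         275.22646456]
 [  0.         423.3333751  210.47805796]
 [  0.           0.           1.        ]] [[-0.93426129 -0.35631797 -0.01390511]
 [-0.18869246  0.52708491 -0.82859921]
 [ 0.30257396 -0.77150438 -0.55966954]] [ 421.16068561  133.7417128  1069.75865216] 0.9960756802721088
```

View pics/top0.png

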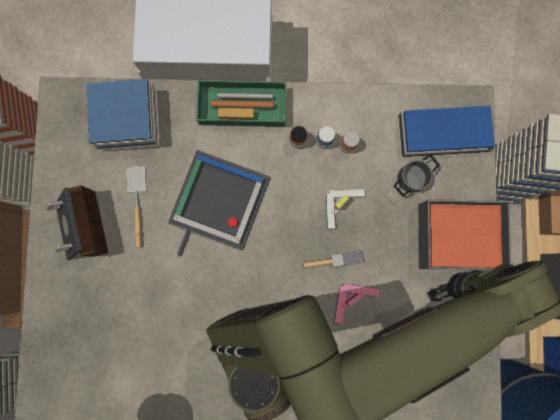

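View pics/side0.png

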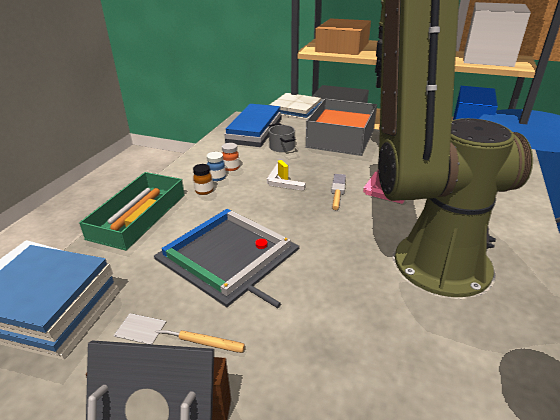

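The top view shows the mould centred at about (221,199), with the blue bar at upper right and the green bar on the left. The aluminium square's corner is near (329,192) with its yellow grip at (343,202). The pink L at (355,298) is a decoy. The side view agrees.

```bash
cat > h.py <<'E'
import cv2,numpy as np
from scipy.spatial.transform import Rotation as Ro
def cam(f,obs=None):
    "returns camera-to-world rotation and camera centre"
    if "mount" in f:
        M=np.array(f["mount"]);Rt=Ro.from_rotvec(obs["tool_rot"]).as_matrix()
        return Rt@M[:3,:3],Rt@M[:3,3]+obs["tcp_pos"]
    R=np.array(f["R"]);return R.T,-R.T@np.array(f["t"])
def ray(f,uv,z,obs=None):
    A,c=cam(f,obs);uv=np.atleast_2d(uv).astype(float)
    d=(A@np.linalg.inv(f["K"])@np.c_[uv,np.ones(len(uv))].T).T
    return c+d*((z-c[2])/d[:,2])[:,None]
def mask(img,lo,hi,roi=None):
    m=cv2.inRange(cv2.cvtColor(img,cv2.COLOR_BGR2HSV),lo,hi)
    if roi:
        k=np.zeros_like(m);x0,y0,x1,y1=roi;k[y0:y1,x0:x1]=255;m&=k
    return m
def px(m):
    n,l,s,c=cv2.connectedComponentsWithStats(m)
    i=1+np.argmax(s[1:,4]);ys,xs=np.where(l==i);return np.c_[xs,ys]
def line(P):
    "centre and angle (deg) of long axis"
    P=P[:,:2].astype(np.float32);r=cv2.minAreaRect(P);b=cv2.boxPoints(r)
    e=[b[1]-b[0],b[2]-b[1]];v=max(e,key=np.linalg.norm)
    return np.array(r[0]),np.degrees(np.arctan2(v[1],v[0])),sorted(r[1])
E
python3 - <<'E'
from h import *
f=dict(np.load("top0.npz"));im=f["image"]
for n,lo,hi,z,roi in [("blue",(105,120,50),(125,255,255),34,(165,145,275,250)),("green",(60,80,30),(90,255,255),34,(165,145,275,250)),
  ("yellow",(22,120,100),(35,255,255),66,(320,180,370,235)),("alu",(0,0,150),(180,60,255),18,(320,180,370,235))]:
    p=px(mask(im,lo,hi,roi));print(n,len(p),p.min(0),p.max(0),line(ray(f,p,z)))
E
```

```text
blue 362 [197 155] [262 182] (array([632.44677734, 113.81503296]), np.float32(70.71469), [19.068214416503906, 234.87258911132812])
green 299 [176 160] [201 214] (array([567.07794189, 250.39764404]), np.float32(-19.441675), [18.293426513671875, 194.78016662597656])
yellow 59 [335 196] [347 208] (array([ 521.49267578, -260.00311279]), np.float32(-43.92564), [11.594195365905762, 51.72622299194336])
alu 741 [320 180] [364 227] (array([ 524.30773926, -269.55667114]), np.float32(1.1710109), [149.44638061523438, 160.5069580078125])
```

```bash
cat >> h.py <<'E'
def go(o,pos,yang):
    "tool-frame shift (/100mm) and z turn (/2pi) to pos with tool y along world angle yang (mod 180), tool down"
    R=Ro.from_rotvec(o["tool_rot"]).as_matrix();d=R.T@(np.array(pos)-o["tcp_pos"])
    a=np.radians(yang);y=np.array([np.cos(a),np.sin(a),0])
    out=[]
    for s in(1,-1):
        T=np.c_[np.cross(s*y,[0,0,-1]),s*y,[0,0,-1]];out.append(Ro.from_matrix(R.T@T).as_rotvec()/2/np.pi)
    print("y now",np.degrees(np.arctan2(R[1,1],R[0,1])),"dp",np.round(d/100,3),"rot",np.round(out,4).tolist())
E
python3 - <<'E'
from bench import env
from h import *
o=env.get_obs();go(o,[521,-260,190],46)
E
```

```text
y now -63.88375360584366 dp [ 3.533 -1.366  0.407] rot [[-0.0002, -0.0002, -0.3052], [-0.0002, 0.0002, 0.1948]]
```

Call:
play_rows --hand '[1,1,1,1,1,1,1,1,1,1]' --dp '[[0.1,-0.07,0],[0.2,-0.14,0],[0.3,-0.2,0],[0.4,-0.27,0],[0.5,-0.34,0],[0.6,-0.41,0],[0.7,-0.48,0],[0.8,-0.54,0],[0.9,-0.61,0],[1,-0.68,0]]' --rotation '[[0,0,0],[0,0,0],[0,0,0],[0,0,0],[0,0,0],[0,0,0],[0,0,0],[0,0,0],[0,0,0],[0,0,0]]' --newtons 40

```text
time_s: 0.93
tcp_pos: [324.6, -432.6, 231.3]
tool_rot: [3.06, 0.71, 0.0]
ft_force: [0.9, -0.7, -0.1]
finger_gap: 0.996
finger_force: 0.0
```

Call:
play_rows --hand '[1,1,1,1,1,1,1,1,1,1]' --dp '[[0.1,-0.07,0],[0.2,-0.14,0],[0.3,-0.2,0],[0.4,-0.27,0],[0.5,-0.34,0],[0.6,-0.41,0],[0.7,-0.48,0],[0.8,-0.54,0],[0.9,-0.61,0],[1,-0.68,0]]' --rotation '[[0,0,0],[0,0,0],[0,0,0],[0,0,0],[0,0,0],[0,0,0],[0,0,0],[0,0,0],[0,0,0],[0,0,0]]'

```text
time_s: 1.77
tcp_pos: [384.4, -327.6, 231.3]
tool_rot: [3.06, 0.71, 0.0]
ft_force: [0.2, 0.2, -1.0]
finger_gap: 1.0
finger_force: 0.0
```

Call:
play_rows --hand '[1,1,1,1,1,1,1,1,1,1]' --dp '[[0.1,0,0],[0.2,0,0],[0.3,0,0],[0.4,0,0],[0.5,0,0],[0.6,0,0],[0.7,0,0],[0.8,0,0],[0.9,0,0],[1,0,0]]' --rotation '[[0,0,-0.015],[0,0,-0.03],[0,0,-0.045],[0,0,-0.06],[0,0,-0.075],[0,0,-0.09],[0,0,-0.105],[0,0,-0.12],[0,0,-0.135],[0,0,-0.15]]'

```text
time_s: 2.6
tcp_pos: [474.3, -283.7, 231.3]
tool_rot: [-2.4, -2.027, 0.0]
ft_force: [-0.3, 0.7, 0.3]
finger_gap: 0.998
finger_force: 0.0
```

```bash
python3 - <<'E'
from bench import env
from h import *
o=env.get_obs();print(o["time_s"],o["tcp_pos"],o["qpos"]);go(o,[511,-260,190],46)
E
```

```text
2.6 [ 474.33458292 -283.69612022  231.25668954] [-5.39012897e-01  2.24549142e-01 -1.64293848e-01  1.18202922e+00
 -5.18408982e-06  1.19958163e+00]
y now -9.614128479875815 dp [0.295 0.322 0.413] rot [[-0.0, -0.0, -0.1545], [-0.0, 0.0, 0.3455]]
```

Call:
play_rows --hand '[1,1,1,1,1,1,1,1,1,1]' --dp '[[0.03,0.03,0],[0.06,0.06,0],[0.1,0.1,0.05],[0.13,0.13,0.1],[0.17,0.17,0.15],[0.21,0.21,0.2],[0.25,0.26,0.25],[0.29,0.32,0.3],[0.29,0.32,0.3],[0.29,0.32,0.3]]' --rotation '[[0,0,-0.019],[0,0,-0.038],[0,0,-0.057],[0,0,-0.076],[0,0,-0.095],[0,0,-0.114],[0,0,-0.133],[0,0,-0.1545],[0,0,-0.1545],[0,0,-0.1545]]'

```text
time_s: 3.43
tcp_pos: [510.1, -260.8, 201.0]
tool_rot: [-1.186, -2.908, 0.0]
ft_force: [-0.8, 0.4, 0.6]
finger_gap: 1.0
finger_force: 0.0
```

```bash
python3 - <<'E'
from bench import env
from h import *
o=env.get_obs();f=env.grab_frame("wrist");np.savez("w1.npz",**f,tool_rot=o["tool_rot"],tcp_pos=o["tcp_pos"]);cv2.imwrite("pics/w1.png",f["image"])
print(o["tcp_pos"],o["qpos"],f["mount"])
E
```

```text
[ 510.13250491 -260.84692108  200.99586189] [-4.72581104e-01  2.76984660e-01 -1.65977885e-01  1.12868486e+00
 -1.57073174e-04  3.02064286e-01] [[-1.01975193e-03 -9.55734228e-01 -2.94229579e-01  7.44686226e+01]
 [ 9.99998436e-01 -5.49466222e-04 -1.68102290e-03 -1.35704848e+00]
 [ 1.44494191e-03 -2.94230833e-01  9.55733294e-01 -1.42552528e+02]
 [ 0.00000000e+00  0.00000000e+00  0.00000000e+00  1.00000000e+00]]
```

View pics/w1.png

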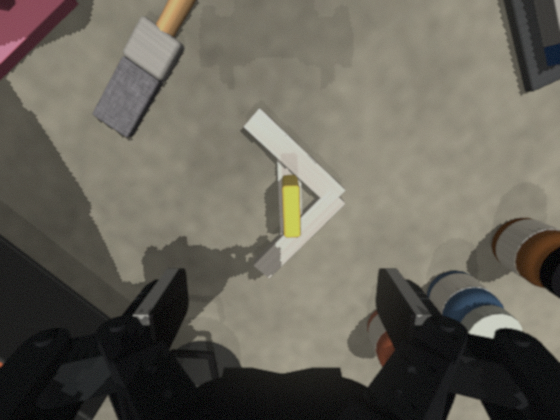

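The wrist view shows the square with its corner at about (343,195) and the yellow grip top at (291,210), a little darker at its upper end.

```bash
python3 - <<'E'
from h import *
f=dict(np.load("w1.npz"));o=f;im=f["image"]
roi=(230,90,360,290)
h=cv2.cvtColor(im,cv2.COLOR_BGR2HSV)
print(h[170:245:6,291].tolist())
p=px(mask(im,(22,120,180),(35,255,255),roi));print(p.min(0),p.max(0),line(ray(f,p,66,o)))
# leg outer edges: min-area hull of aluminium
p=px(mask(im,(0,0,165),(180,40,255),roi));q=ray(f,p,18,o)[:,:2];print(len(p),p.min(0),p.max(0))
for a in np.arange(-2,5,.5):
    u=np.array([np.cos(np.radians(a)),np.sin(np.radians(a))]);v=np.array([-u[1],u[0]])
    print(a,[np.round(np.percentile(q@w,[.3,99.7]),1).tolist() for w in(u,v)], [np.histogram(q@w,bins=np.arange((q@w).min(),(q@w).max()+3,3))[0][-9:].tolist() for w in(u,v)] if a in(0,1,2) else "")
E
```

```text
[[18, 26, 164], [24, 127, 116], [24, 133, 117], [31, 144, 202], [31, 144, 202], [31, 143, 203], [31, 145, 202], [31, 145, 202], [31, 144, 206], [31, 143, 203], [31, 145, 204], [28, 127, 195], [23, 20, 201]]
[283 186] [299 236] (array([ 522.68817139, -263.73300171]), np.float32(-41.74468), [14.056130409240723, 47.50248718261719])
4124 [244 109] [344 264]
-2.0 [[446.3, 581.3], [-299.8, -199.0]] 
-1.5 [[444.5, 578.7], [-304.9, -203.9]] 
-1.0 [[442.5, 576.1], [-309.9, -208.7]] 
-0.5 [[440.5, 573.4], [-314.9, -213.4]] 
0.0 [[438.4, 570.7], [-319.8, -218.2]] [[152, 182, 193, 203, 197, 219, 228, 193, 52], [366, 376, 385, 383, 386, 362, 314, 124, 5]]
0.5 [[436.3, 568.0], [-324.8, -222.9]] 
1.0 [[434.2, 565.3], [-329.7, -227.7]] [[168, 187, 196, 209, 207, 225, 230, 171, 10], [331, 376, 418, 362, 362, 374, 361, 227, 13]]
1.5 [[432.1, 562.6], [-334.6, -232.4]] 
2.0 [[429.9, 559.8], [-339.4, -236.9]] [[112, 174, 192, 207, 215, 215, 231, 232, 112], [258, 376, 380, 384, 382, 366, 358, 351, 41]]
2.5 [[427.8, 557.0], [-344.3, -241.5]] 
3.0 [[425.5, 554.4], [-349.1, -245.7]] 
3.5 [[423.2, 551.9], [-353.9, -249.7]] 
4.0 [[420.9, 549.4], [-358.6, -253.6]] 
4.5 [[418.6, 546.9], [-363.3, -257.4]]
```

```bash
python3 - <<'E'
from bench import env
from h import *
o=env.get_obs();go(o,[522.8,-264.3,101],47.6)
E
```

```text
y now 45.573021950040086 dp [-0.113  0.067  1.004] rot [[-0.0, -0.0, -0.0056], [-0.0001, 0.0001, 0.4944]]
```

Call:
play_rows --hand '[1,1,1,1,1,0.8,0.7,0.7,0.7,0.7]' --dp '[[-0.03,0.02,0.1],[-0.06,0.04,0.2],[-0.09,0.06,0.32],[-0.113,0.067,0.45],[-0.113,0.067,0.58],[-0.113,0.067,0.7],[-0.113,0.067,0.8],[-0.113,0.067,0.9],[-0.113,0.067,1],[-0.113,0.067,1]]' --rotation '[[0,0,-0.0056],[0,0,-0.0056],[0,0,-0.0056],[0,0,-0.0056],[0,0,-0.0056],[0,0,-0.0056],[0,0,-0.0056],[0,0,-0.0056],[0,0,-0.0056],[0,0,-0.0056]]'

```text
time_s: 4.32
tcp_pos: [521.6, -264.0, 99.0]
tool_rot: [-1.132, -2.927, -0.0]
ft_force: [-0.1, 0.8, -0.9]
finger_gap: 0.696
finger_force: 0.0
```

Call:
play_rows --hand '[0.7,0.7,0.7,0.7,0.7,0.7,0.7,0.7,0.7,0.7]' --dp '[[0,0,0.1],[0,0,0.2],[0,0,0.3],[0,0,0.4],[0,0,0.5],[0,0,0.6],[0,0,0.68],[0,0,0.73],[0,0,0.75],[0,0,0.75]]' --rotation '[[0,0,0],[0,0,0],[0,0,0],[0,0,0],[0,0,0],[0,0,0],[0,0,0],[0,0,0],[0,0,0],[0,0,0]]'

```text
time_s: 5.15
tcp_pos: [522.6, -264.5, 25.7]
tool_rot: [-1.132, -2.93, -0.0]
ft_force: [0.3, 0.4, -0.4]
finger_gap: 0.703
finger_force: 0.0
```

Call:
play_rows --hand '[0.4,0.3,0,0,0,0,0,0,0,0]' --dp '[[0,0,0],[0,0,0],[0,0,0],[0,0,0],[0,0,0],[0,0,0],[0,0,0],[0,0,0],[0,0,0],[0,0,0]]' --rotation '[[0,0,0],[0,0,0],[0,0,0],[0,0,0],[0,0,0],[0,0,0],[0,0,0],[0,0,0],[0,0,0],[0,0,0]]' --newtons 60

```text
time_s: 5.98
tcp_pos: [523.5, -264.7, 27.0]
tool_rot: [1.132, 2.929, 0.0]
ft_force: [0.3, 0.6, 6.3]
finger_gap: 0.178
finger_force: 59.7
```

Call:
play_rows --hand '[0,0,0,0,0,0,0,0,0,0]' --dp '[[0,0,-0.04],[0,0,-0.1],[0,0,-0.2],[0,0,-0.3],[0,0,-0.4],[0,0,-0.5],[0,0,-0.6],[0,0,-0.7],[0,0,-0.8],[0,0,-0.9]]' --rotation '[[0,0,0],[0,0,0],[0,0,0],[0,0,0],[0,0,0],[0,0,0],[0,0,0],[0,0,0],[0,0,0],[0,0,0]]'

```text
time_s: 6.82
tcp_pos: [522.9, -264.6, 117.5]
tool_rot: [1.132, 2.93, -0.0]
ft_force: [0.6, -0.2, -4.7]
finger_gap: 0.179
finger_force: 58.5
```

```bash
python3 - <<'E'
from bench import env
from h import *
o=env.get_obs();print(o["tcp_pos"],o["qpos"],o["ft_force"],o["finger_gap"]);go(o,[530,50,130],25.7)
E
```

```text
[ 522.90101599 -264.6082453   117.45889039] [-4.68448155e-01  3.55613947e-01 -2.56469673e-01  9.58471531e-01
 -3.34383256e-05  2.68934376e-01] [ 0.55799278 -0.16768001 -4.72208603] 0.17910026085446062
y now 47.751093089042456 dp [ 2.063  2.377 -0.126] rot [[0.0, 0.0, 0.0613], [-0.0001, 0.0, -0.4387]]
```

Call:
play_rows --hand '[0,0,0,0,0,0,0,0,0,0]' --dp '[[0.03,0.04,-0.1],[0.1,0.12,-0.2],[0.2,0.24,-0.3],[0.3,0.35,-0.4],[0.4,0.46,-0.5],[0.5,0.58,-0.5],[0.6,0.7,-0.5],[0.7,0.8,-0.5],[0.8,0.92,-0.5],[0.87,1,-0.5]]' --rotation '[[0,0,0],[0,0,0],[0,0,0],[0,0,0],[0,0,0],[0,0,0],[0,0,0],[0,0,0],[0,0,0],[0,0,0]]'

```text
time_s: 7.65
tcp_pos: [525.4, -129.8, 166.5]
tool_rot: [-1.13, -2.931, -0.001]
ft_force: [-0.3, -0.5, -3.9]
finger_gap: 0.173
finger_force: 58.7
```

Call:
play_rows --hand '[0,0,0,0,0,0,0,0,0,0]' --dp '[[0.1,0.12,0],[0.2,0.24,0],[0.3,0.35,0],[0.4,0.46,0],[0.5,0.58,0],[0.6,0.7,0],[0.7,0.8,0],[0.8,0.92,0],[0.85,0.97,0],[0.87,1,0]]' --rotation '[[0,0,0.006],[0,0,0.012],[0,0,0.018],[0,0,0.024],[0,0,0.03],[0,0,0.036],[0,0,0.042],[0,0,0.048],[0,0,0.055],[0,0,0.0613]]'

```text
time_s: 8.48
tcp_pos: [528.0, 2.2, 166.4]
tool_rot: [-1.672, -2.659, 0.0]
ft_force: [-0.4, 0.3, -4.2]
finger_gap: 0.183
finger_force: 58.8
```

```bash
python3 - <<'E'
from bench import env
from h import *
o=env.get_obs();f=env.grab_frame("wrist");np.savez("w2.npz",**f,tool_rot=o["tool_rot"],tcp_pos=o["tcp_pos"]);cv2.imwrite("pics/w2.png",f["image"])
print(o["tcp_pos"],o["qpos"]);go(o,[561,146,150],25.7)
E
```

```text
[528.03999288   2.19397388 166.38697829] [ 4.00352843e-03  2.15787324e-01 -3.27150667e-01  1.02830641e+00
  2.41580003e-04  1.12692522e+00]
y now 25.66132658528007 dp [1.153 0.92  0.164] rot [[-0.0, -0.0001, -0.0001], [-0.0001, 0.0001, 0.4999]]
```

View pics/w2.png

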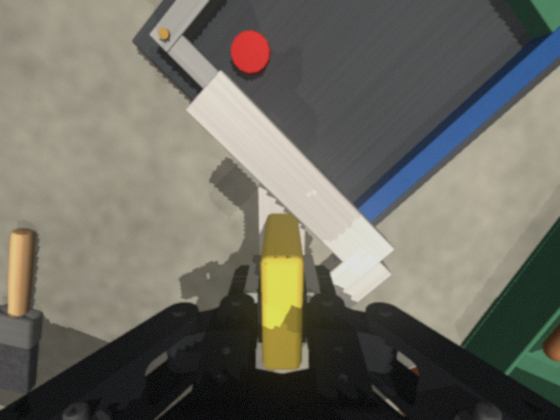

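The wrist view shows the square held in the grip, with its long leg from about (205,90) to (380,260). The blue bar runs from (370,210) to (560,45), and the magnet is at (250,52).

```bash
python3 - <<'E'
from h import *
f=dict(np.load("w2.npz"));im=f["image"]
h=cv2.cvtColor(im,cv2.COLOR_BGR2HSV);print(h[110:175:4,470].tolist())
roi=(355,20,560,225)
p=px(mask(im,(100,130,90),(125,255,255),roi));q=ray(f,p,34,f);print(len(p),line(q))
# per-column edges of bar top face
for fn in(np.min,np.max):
    e=np.array([[u,fn(p[p[:,0]==u,1])] for u in range(395,535)]);w=ray(f,e,34,f)[:,:2].astype(np.float32)
    vx,vy,x,y=cv2.fitLine(w,cv2.DIST_HUBER,0,.01,.01).ravel();a=np.degrees(np.arctan2(vy,vx))
    y_=np.radians(-19.3);print("edge ang",a,"offset along mould x",np.array([x,y])@[np.cos(y_),np.sin(y_)], (x,y))
t=dict(np.load("top0.npz"));c=np.array([530.3,148.7]);print(c@[np.cos(y_),np.sin(y_)],c@[-np.sin(y_),np.cos(y_)])
p=px(mask(im,(0,0,150),(30,60,255),(180,60,400,260)));print(len(p),line(ray(f,p,158,f)))
E
```

```text
[[108, 157, 151], [108, 154, 151], [108, 159, 148], [109, 154, 154], [109, 152, 154], [108, 157, 153], [109, 100, 117], [105, 6, 85], [25, 15, 104], [23, 34, 171], [23, 36, 176], [25, 36, 175], [24, 35, 177], [23, 35, 177], [24, 36, 178], [25, 36, 178], [22, 37, 178]]
5212 (array([632.02972412, 117.00362396]), np.float32(70.712715), [17.82012367248535, 201.1436004638672])
edge ang 70.71552 offset along mould x 549.2764062956627 (np.float32(628.14923), np.float32(131.82916))
edge ang 70.648026 offset along mould x 566.3624095286448 (np.float32(640.2179), np.float32(114.59667))
451.3501544281302 315.61498395624835
20424 (array([509.32629395,  47.16386414]), np.float32(25.638002), [93.3687973022461, 112.35096740722656])
```

```bash
python3 - <<'E'
from bench import env
from h import *
o=env.get_obs();go(o,[578.5,173.1,150],25.7)
E
```

```text
y now 25.5777081678226 dp [1.323 1.191 0.164] rot [[-0.0, -0.0001, -0.0003], [-0.0002, 0.0, 0.4997]]
```

Call:
play_rows --hand '[0,0,0,0,0,0,0,0,0,0]' --dp '[[0.03,0.03,0],[0.1,0.09,0],[0.2,0.18,0],[0.3,0.27,0],[0.4,0.36,0],[0.5,0.45,0],[0.6,0.54,0],[0.7,0.63,0],[0.8,0.72,0],[0.9,0.81,0]]' --rotation '[[0,0,0],[0,0,0],[0,0,0],[0,0,0],[0,0,0],[0,0,0],[0,0,0],[0,0,0],[0,0,0],[0,0,0]]'

```text
time_s: 9.37
tcp_pos: [562.9, 118.1, 166.2]
tool_rot: [-1.672, -2.66, 0.0]
ft_force: [-0.7, -0.5, -4.5]
finger_gap: 0.181
finger_force: 58.8
```

Call:
play_rows --hand '[0,0,0,0,0,0,0,0,0,0]' --dp '[[0.1,0.09,0],[0.2,0.18,0],[0.3,0.27,0],[0.38,0.34,0.1],[0.42,0.38,0.2],[0.42,0.38,0.3],[0.42,0.38,0.4],[0.42,0.38,0.5],[0.42,0.38,0.56],[0.42,0.38,0.56]]' --rotation '[[0,0,0],[0,0,0],[0,0,0],[0,0,0],[0,0,0],[0,0,0],[0,0,0],[0,0,0],[0,0,0],[0,0,0]]'

```text
time_s: 10.2
tcp_pos: [577.1, 169.9, 108.1]
tool_rot: [-1.672, -2.657, 0.004]
ft_force: [0.2, -0.2, -5.8]
finger_gap: 0.179
finger_force: 58.7
```

```bash
python3 - <<'E'
from bench import env
from h import *
o=env.get_obs();f=env.grab_frame("wrist");np.savez("w3.npz",**f,tool_rot=o["tool_rot"],tcp_pos=o["tcp_pos"])
g=env.grab_frame("side");np.savez("s3.npz",**g)
c=cv2.resize(g["image"][180:330,120:330],None,fx=2.6,fy=2.6)
cv2.imwrite("pics/w3.png",f["image"]);cv2.imwrite("pics/s3.png",c)
print(o["tcp_pos"],o["ft_force"]);go(o,[578.5,173.1,50],25.7)
E
```

```text
[577.05228303 169.89688632 108.07901694] [ 0.16025005 -0.22496383 -5.79808719]
y now 25.63422471749801 dp [0.022 0.029 0.581] rot [[-0.0006, -0.0001, -0.0002], [-0.0001, 0.0009, 0.4998]]
```

View pics/w3.png

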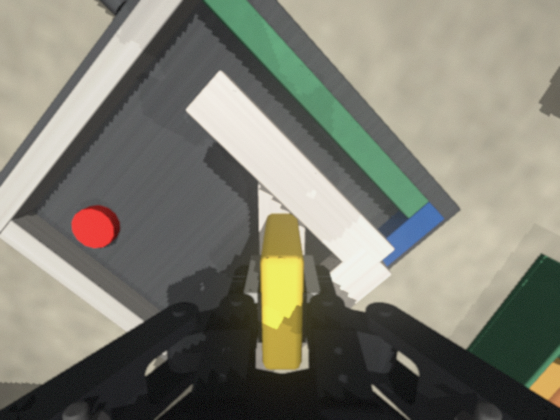

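View pics/s3.png

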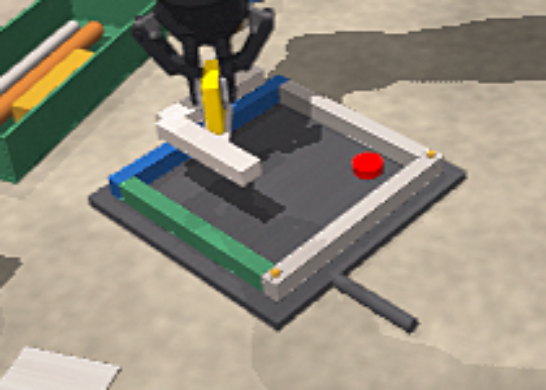

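The wrist view shows the leg (205,90)–(385,260) parallel to the green bar, which runs from (230,0) to (425,200). The blue end is at (415,230) and the magnet at (95,228) is untouched. The side crop shows the square hovering inside the bars.

```bash
python3 - <<'E'
from h import *
f=dict(np.load("w3.npz"));im=f["image"];a=np.radians(-19.3);u=np.array([np.cos(a),np.sin(a)]);v=np.array([-u[1],u[0]])
p=px(mask(im,(65,80,70),(90,255,255),(200,0,450,230)));q=ray(f,p,34,f)[:,:2];print("green",len(p),line(q),np.percentile(q@v,[1,99]),"inner exp 415.6")
p=px(mask(im,(100,130,90),(125,255,255),(370,190,450,275)));q=ray(f,p,34,f)[:,:2];print("blue",np.percentile(q@u,[1,99]))
p=px(mask(im,(0,0,150),(30,60,255),(180,60,400,310)));q=ray(f,p,100,f)[:,:2];print("leg",line(q),np.percentile(q@u,[1,99]),np.percentile(q@v,[1,99]))
print("tcp",f["tcp_pos"][:2]@u,f["tcp_pos"][:2]@v)
E
```

```text
green 8264 (array([567.8503418 , 249.39691162]), np.float32(-19.210514), [18.06867218017578, 190.74395751953125]) [414.4415577  431.84313085] inner exp 415.6
blue [549.79190475 565.92325049]
leg (array([574.31292725, 196.6018219 ]), np.float32(-19.421953), [41.98246765136719, 146.75350952148438]) [404.86065091 541.96240368] [359.67430987 396.11003724]
tcp 488.46912763516474 351.0729278664388
```

Call:
play_rows --hand '[0,0,0,0,0,0,0,0,0,0]' --dp '[[0,0,0.08],[0,0,0.16],[0,0,0.24],[0,0,0.32],[0,0,0.4],[0,0,0.48],[0,0,0.54],[0,0,0.58],[0,0,0.6],[0,0,0.6]]' --rotation '[[0,0,0],[0,0,0],[0,0,0],[0,0,0],[0,0,0],[0,0,0],[0,0,0],[0,0,0],[0,0,0],[0,0,0]]'

```text
time_s: 11.13
tcp_pos: [578.3, 170.9, 49.8]
tool_rot: [-1.672, -2.659, 0.001]
ft_force: [-0.5, -1.1, -4.1]
finger_gap: 0.181
finger_force: 58.9
```

Call:
play_rows --hand '[0,0,0,0,0,0,0,0,0,0]' --dp '[[0,0,0.01],[0,0,0.02],[0,0,0.03],[0,0,0.04],[0,0,0.05],[0,0,0.06],[0,0,0.07],[0,0,0.08],[0,0,0.09],[0,0,0.09]]' --rotation '[[0,0,0],[0,0,0],[0,0,0],[0,0,0],[0,0,0],[0,0,0],[0,0,0],[0,0,0],[0,0,0],[0,0,0]]'

```text
time_s: 11.97
tcp_pos: [578.4, 170.9, 41.0]
tool_rot: [-1.672, -2.659, 0.0]
ft_force: [-0.1, -0.0, -3.6]
finger_gap: 0.177
finger_force: 58.9
```

Call:
play_rows --hand '[0,0,0,0,0,0,0,0,0,0]' --dp '[[0,0,0.005],[0,0,0.01],[0,0,0.015],[0,0,0.02],[0,0,0.025],[0,0,0.03],[0,0,0.03],[0,0,0.03],[0,0,0.03],[0,0,0.03]]' --rotation '[[0,0,0],[0,0,0],[0,0,0],[0,0,0],[0,0,0],[0,0,0],[0,0,0],[0,0,0],[0,0,0],[0,0,0]]'

```text
time_s: 12.8
tcp_pos: [579.0, 171.1, 39.0]
tool_rot: [1.672, 2.659, 0.001]
ft_force: [-1.2, -0.7, 5.9]
finger_gap: 0.178
finger_force: 60.1
```

Call:
play_rows --hand '[0,0,0,0,0,0,0,0,0,0]' --dp '[[0,0.02,0],[0,0.04,0],[0,0.06,0],[0,0.08,0],[0,0.1,0],[0.005,0.12,0],[0.01,0.14,0],[0.015,0.16,0],[0.02,0.18,0],[0.02,0.18,0]]' --rotation '[[0,0,0],[0,0,0],[0,0,0],[0,0,0],[0,0,0],[0,0,0],[0,0,0],[0,0,0],[0,0,0],[0,0,0]]'

```text
time_s: 13.63
tcp_pos: [594.9, 180.8, 39.1]
tool_rot: [1.672, 2.658, 0.002]
ft_force: [-0.5, -0.5, 4.7]
finger_gap: 0.179
finger_force: 60.1
```

Call:
play_rows --hand '[0,0,0,0,0,0,0,0,0,0]' --dp '[[0,0.003,0],[0,0.006,0],[0,0.009,0],[0,0.012,0],[0,0.015,0],[0,0.018,0],[0,0.021,0],[0,0.024,0],[0,0.027,0],[0,0.03,0]]' --rotation '[[0,0,0],[0,0,0],[0,0,0],[0,0,0],[0,0,0],[0,0,0],[0,0,0],[0,0,0],[0,0,0],[0,0,0]]'

```text
time_s: 14.47
tcp_pos: [597.0, 181.8, 39.0]
tool_rot: [1.672, 2.659, 0.001]
ft_force: [-3.5, -1.6, 6.3]
finger_gap: 0.184
finger_force: 60.4
```

```bash
cat > st.py <<'E'
from bench import env
from h import *
o=env.get_obs();a=np.radians(-19.3);u=np.array([np.cos(a),np.sin(a)]);v=np.array([-u[1],u[0]]);F=o["ft_force"];p=o["tcp_pos"]
R=Ro.from_rotvec(o["tool_rot"]).as_matrix()
print(round(float(o["time_s"]),2),"u,v,z",np.round([p[:2]@u,p[:2]@v,p[2]],1),"Fu,Fv,Fz",np.round([F[:2]@u,F[:2]@v,F[2]],1),"T",np.round(o["wrist_torque"],2),"yang",np.degrees(np.arctan2(R[1,1],R[0,1])))
E
python3 st.py
```

```text
14.47 u,v,z [503.4 368.9  39. ] Fu,Fv,Fz [-2.7 -2.7  6.3] T [-0.25  0.46 -0.08] yang 25.67834846551973
```

Call:
play_rows --hand '[0,0,0,0,0,0,0,0,0,0]' --dp '[[0,0.002,0],[0,0.004,0],[0,0.006,0],[0,0.008,0],[0,0.01,0],[0,0.012,0],[0,0.014,0],[0,0.016,0],[0,0.018,0],[0,0.02,0]]' --rotation '[[0,0,0],[0,0,0],[0,0,0],[0,0,0],[0,0,0],[0,0,0],[0,0,0],[0,0,0],[0,0,0],[0,0,0]]'

```text
time_s: 15.3
tcp_pos: [598.2, 182.3, 39.0]
tool_rot: [1.672, 2.66, -0.001]
ft_force: [-5.2, -3.1, 8.9]
finger_gap: 0.18
finger_force: 60.8
```

```bash
python3 st.py
```

```text
15.3 u,v,z [504.3 369.8  39. ] Fu,Fv,Fz [-3.9 -4.6  8.9] T [-0.53  0.82  0.2 ] yang 25.701251566873772
```

Call:
play_rows --hand '[0,0,0,0,0,0,0,0,0,0]' --dp '[[0,0.002,0],[0,0.004,0],[0,0.006,0],[0,0.008,0],[0,0.01,0],[0,0.012,0],[0,0.014,0],[0,0.016,0],[0,0.018,0],[0,0.02,0]]' --rotation '[[0,0,0],[0,0,0],[0,0,0],[0,0,0],[0,0,0],[0,0,0],[0,0,0],[0,0,0],[0,0,0],[0,0,0]]'

```text
time_s: 16.13
tcp_pos: [598.2, 182.3, 39.0]
tool_rot: [-1.671, -2.659, 0.005]
ft_force: [-10.4, -5.7, 15.0]
finger_gap: 0.178
finger_force: 61.5
```

```bash
python3 st.py
```

```text
16.13 u,v,z [504.4 369.7  39. ] Fu,Fv,Fz [-7.9 -8.8 15. ] T [-0.95  1.7   0.28] yang 25.69018969233204
```

Call:
play_rows --hand '[0,0,0,0,0,0,0,0,0,0]' --dp '[[0,0.002,0],[0,0.004,0],[0,0.006,0],[0,0.008,0],[0,0.01,0],[0,0.012,0],[0,0.014,0],[0,0.016,0],[0,0.016,0],[0,0.016,0]]' --rotation '[[0,0,0],[0,0,0],[0,0,0],[0,0,0],[0,0,0],[0,0,0],[0,0,0],[0,0,0],[0,0,0],[0,0,0]]'

```text
time_s: 16.97
tcp_pos: [598.2, 182.3, 39.1]
tool_rot: [-1.671, -2.657, 0.009]
ft_force: [-15.1, -8.4, 19.6]
finger_gap: 0.181
finger_force: 62.0
```

```bash
python3 st.py; python3 - <<'E'
from bench import env
from h import *
o=env.get_obs();f=env.grab_frame("wrist");g=env.grab_frame("side")
np.savez("w4.npz",**f,tool_rot=o["tool_rot"],tcp_pos=o["tcp_pos"])
c=cv2.resize(g["image"][200:310,130:310],None,fx=3,fy=3)
w=f["image"];im=np.zeros((420,1110,3),np.uint8);im[:,:560]=w;im[:330,565:1105]=c
cv2.imwrite("pics/m4.png",cv2.resize(im,(800,303)))
cv2.imwrite("pics/w4.png",w)
E
```

```text
16.97 u,v,z [504.4 369.7  39.1] Fu,Fv,Fz [-11.5 -12.9  19.6] T [-1.22  2.37  0.26] yang 25.680334411824884
```

View pics/w4.png

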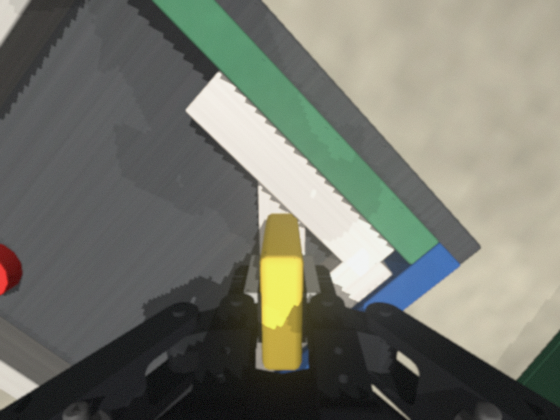

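View pics/m4.png

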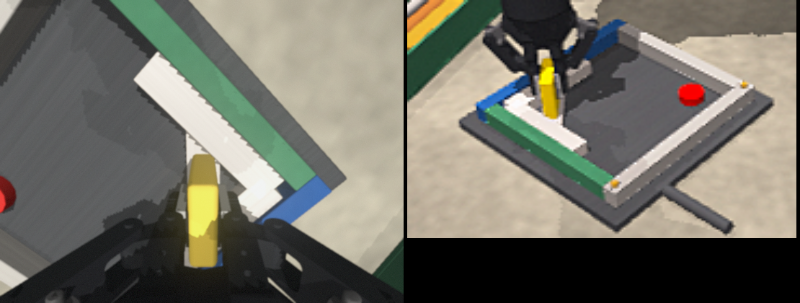

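Both legs look flush: the green contact runs from (220,75) to (390,250), blue is at the corner (390,280), and the magnet is in place. I'll push slightly more and check it holds steady.

Call:
play_rows --hand '[0,0,0,0,0,0,0,0,0,0]' --dp '[[0,0.002,0],[0,0.004,0],[0,0.006,0],[0,0.008,0],[0,0.01,0],[0,0.01,0],[0,0.01,0],[0,0.01,0],[0,0.01,0],[0,0.01,0]]' --rotation '[[0,0,0],[0,0,0],[0,0,0],[0,0,0],[0,0,0],[0,0,0],[0,0,0],[0,0,0],[0,0,0],[0,0,0]]'

```text
time_s: 17.9
tcp_pos: [598.2, 182.3, 39.1]
tool_rot: [-1.67, -2.657, 0.011]
ft_force: [-18.9, -9.7, 21.5]
finger_gap: 0.182
finger_force: 62.3
```

```bash
python3 st.py; python3 - <<'E'
from h import *
f=dict(np.load("w4.npz"));im=f["image"]
for n,lo,hi,roi,z in[("green",(65,80,70),(90,255,255),(150,0,450,270),34),("leg",(0,0,150),(30,60,255),(180,60,400,310),30)]:
    p=px(mask(im,lo,hi,roi));us=range(225,375);fn=np.max if n=="green" else np.min
    e=np.array([[c,fn(p[p[:,0]==c,1])] for c in us]);w=ray(f,e,z,f)[:,:2].astype(np.float32)
    vx,vy,x,y=cv2.fitLine(w,cv2.DIST_HUBER,0,.01,.01).ravel();a=np.radians(-19.3);print(n,np.degrees(np.arctan(vy/vx)),-np.sin(a)*x+np.cos(a)*y)
E
```

```text
17.9 u,v,z [504.4 369.8  39.1] Fu,Fv,Fz [-14.6 -15.4  21.5] T [-1.51  2.86  0.25] yang 25.677318076759054
green -18.574842 415.7777296986884
leg -19.244091 413.7396306388638
```

```bash
python3 -c "
from bench import env
print(env.job_done())"
```

```text
the job is handed in; nothing more can be done
None
```

The job is handed in at about 18 s: the square lies on the mould floor, still gripped, its legs looking flush in the last pictures and pressed at about 15 N each against the blue and green bars, and I saw nothing else disturbed.

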